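# Pack and wedge the lens bench gap

### The job

Pack the gap between the stop and the clamped carriage of the lens bench: stand spacers from the rack upright in it, one at a time, until only a space of 7 to 17 mm is left (one or two spacers; a spare stays in the rack), then push the wedge, point down, into that space until you feel it jam tight. Finish while holding: keep the fingers on the wedge and keep it pressed tight, with the spacers standing on the bench's base; leave everything else where it is.

Things in the scene. Friction and masses are not known exactly. Their poses are not given: they have to be found in the camera images.
- lens_bench: Lens bench, fixed: aluminium base plate 56 (x) x 130 (y) x 10 mm; origin at the centre of its underside. Its top is the floor of the gap. The gap, open at the top and at both x sides, runs in bench y between the faces of the stop and of the carriage. Stop, carriage and spacers all reach 60 mm above the base plate (70 mm above the table).
- stop_face (a point): Foot of the stop's flat inner face, on the base plate's top, middle line; at bench (0, 40, 10) mm. The stop is a dark steel block 26 mm wide in x, 20 mm thick, 60 mm tall, at the bench's +y end; the face looks to bench -y. (Mind the tall chin rest at the table front edge, near world x = 0.3, y below -0.15 m.)
- carriage: Lens carriage clamped on the bench, cannot move: dark steel face plate 26 mm wide in x, 16 thick, 60 tall, on a low foot that runs 58 mm to -y and carries an upright 45 mm lens (lower than the plate). Yaw as the bench. Origin: foot of the face that looks to +y to the stop, on the base plate's top. Gap width (21 to 36 mm, varies) = distance along bench y from here to stop_face.
- rack: Grey rack, fixed: base 50 (x) x 150 (y) x 6 mm, origin at the centre of its underside. Spacers stand on the base in 12 mm slots at rack y = +60 and +22 mm between ridges 26 mm wide in x, tops 24 mm above the table. The wedge hangs point down in a pocket at rack y = -45 mm between two uprights, 26 mm wide in x, 21 mm apart, tops at 65 mm.
- spacer_1: Spacer: plain aluminium plate 50 mm wide (x) x 10 mm thick (y) x 60 mm tall (z), about 70 g, upright. Origin: centre of its lower edge. Can be gripped from above across the 50 mm width, which sticks out on both sides of ridges, stop and carriage. At the start in the rack slot at y = +60 mm.
- spacer_2: Spacer, the same, in the slot at y = +22 mm.
- wedge: Steel wedge, point down, about 90 g. Origin: middle of its tip edge, z up. 30 mm wide in x; thickness in y grows evenly from 3 mm at the tip to 19 mm at 50 mm up. Above it, 50 to 86 mm from the tip, a black handle block 26 (x) x 30 (y) mm, whose shoulders rest on the rack's uprights. A push of 10 to 15 N jams it by friction in a 7 to 17 mm space, tip 12 to 45 mm below the stop's top.
- round_case: Bystander: round dark screw case, 41 mm wide, 25 mm high; origin at the centre of its underside.
- blue_carton: Bystander: small blue and white carton, 42 x 55 mm, 34 mm high; origin at the centre of its underside.
- memory_stick: Bystander: teal USB memory stick lying flat, 18 x 54 mm, 8 mm high; origin at the centre of its underside.
- tall_carton: Bystander: upright white and orange carton, 26 x 62 mm, 78 mm high; origin at the centre of its underside.
- cone_lens: Bystander: small black cone-shaped contact lens holder, 38 mm wide, 29 mm high; origin at the centre of its underside.

How it is judged (in metres and radians):
On the way, in this order (a step that is already met when the one before it is completed fails the run):
1. a spacer stands in the gap while the wedge is not yet in it (((x of spacer_1 in the frame of lens_bench between -0.014 and 0.014 m and y of spacer_1 in the frame of lens_bench below 0.041 m and y of spacer_1 in the frame of carriage above 0 m and z of spacer_1 in the frame of lens_bench between 0.005 and 0.016 m and angle between spacer_1's own z axis and vertical below 0.2 rad and angle between the y axis of spacer_1 and the y axis of lens_bench, either way round below 0.2 rad) or (x of spacer_2 in the frame of lens_bench between -0.014 and 0.014 m and y of spacer_2 in the frame of lens_bench below 0.041 m and y of spacer_2 in the frame of carriage above 0 m and z of spacer_2 in the frame of lens_bench between 0.005 and 0.016 m and angle between spacer_2's own z axis and vertical below 0.2 rad and angle between the y axis of spacer_2 and the y axis of lens_bench, either way round below 0.2 rad)) and horizontal distance between wedge and lens_bench above 0.1 m), for 0.2 s.
2. the wedge is jammed in the rest of the gap (x of wedge in the frame of lens_bench between -0.014 and 0.014 m and y of wedge in the frame of lens_bench below 0.041 m and y of wedge in the frame of carriage above 0 m and z of wedge in the frame of lens_bench between 0.021 and 0.062 m and angle between wedge's own z axis and vertical below 0.15 rad and (contact force between wedge and spacer_1 above 3 N or contact force between wedge and spacer_2 above 3 N) and (contact force between wedge and lens_bench above 3 N or contact force between wedge and carriage above 3 N or (contact force between wedge and spacer_1 above 3 N and contact force between wedge and spacer_2 above 3 N))), for 0.2 s.
At the end, for the whole second after the job is handed in: Wedge point down in the gap, tip 8 to 49 mm below the stop's top, jammed by over 3 N on each side, one side being a spacer; fingers press on it (over 2 N). Each spacer stands in the gap on the base (6 mm, 0.2 rad, 14 mm off the middle line) or in its slot (moved under 8 mm); at least one in the gap (all of step 2 and contact force between the fingers and wedge above 2 N and linear speed of wedge below 0.02 m/s and ((x of spacer_1 in the frame of lens_bench between -0.014 and 0.014 m and y of spacer_1 in the frame of lens_bench below 0.041 m and y of spacer_1 in the frame of carriage above 0 m and z of spacer_1 in the frame of lens_bench between 0.005 and 0.016 m and angle between spacer_1's own z axis and vertical below 0.2 rad and angle between the y axis of spacer_1 and the y axis of lens_bench, either way round below 0.2 rad) or (x of spacer_2 in the frame of lens_bench between -0.014 and 0.014 m and y of spacer_2 in the frame of lens_bench below 0.041 m and y of spacer_2 in the frame of carriage above 0 m and z of spacer_2 in the frame of lens_bench between 0.005 and 0.016 m and angle between spacer_2's own z axis and vertical below 0.2 rad and angle between the y axis of spacer_2 and the y axis of lens_bench, either way round below 0.2 rad)) and ((x of spacer_1 in the frame of lens_bench between -0.014 and 0.014 m and y of spacer_1 in the frame of lens_bench below 0.041 m and y of spacer_1 in the frame of carriage above 0 m and z of spacer_1 in the frame of lens_bench between 0.005 and 0.016 m and angle between spacer_1's own z axis and vertical below 0.2 rad and angle between the y axis of spacer_1 and the y axis of lens_bench, either way round below 0.2 rad) or ((distance of spacer_1 from where it was at the start of the episode below 0.008 m and angle between spacer_1's own z axis and vertical below 0.2 rad) and contact force between the fingers and spacer_1 below 0.1 N)) and ((x of spacer_2 in the frame of lens_bench between -0.014 and 0.014 m and y of spacer_2 in the frame of lens_bench below 0.041 m and y of spacer_2 in the frame of carriage above 0 m and z of spacer_2 in the frame of lens_bench between 0.005 and 0.016 m and angle between spacer_2's own z axis and vertical below 0.2 rad and angle between the y axis of spacer_2 and the y axis of lens_bench, either way round below 0.2 rad) or ((distance of spacer_2 from where it was at the start of the episode below 0.008 m and angle between spacer_2's own z axis and vertical below 0.2 rad) and contact force between the fingers and spacer_2 below 0.1 N))); the arm keeps its last pose, push and grip.
It fails at once if a bystander pushed away (over 30 mm) (distance of any of round_case, blue_carton, memory_stick, tall_carton, cone_lens from where it was at the start of the episode above 0.03 m).
It also fails if it takes over 58 s, if anything falls off the work surface, if the arm or the gripper's body presses on something with over 40 N, if the wrist force passes 120 N, or if a joint passes its speed limit or range.

### The arm

A 6-joint arm with a two-finger parallel gripper is mounted at the origin on a cart in front of the work surface, level with it; the furniture and walls round the work are solid. World frame = base frame: x ahead of the robot, y to its left, z up, the work surface at z = 0. Lengths are in mm, angles in degrees, forces in N, time in s.
With the tool pointing down it reaches from about 350 to 850 mm from the base axis. Payload 8.1 kg.
Tool frame: the origin (TCP) lies between the finger pads; the fingertips stand 22 mm ahead of it and the grasp point (between the pads) lies 3 mm ahead of it; z points along the fingers, y is the direction in which the jaws open and shut (so a half turn about z gives the same grasp; the last joint's range is limited). The gripper opens to 85 mm and grips with 20 to 120 N. Pads are 22 mm wide; open, the fingers measure 114 mm over their backs; the gripper's body (76 mm by 85 mm) begins 54 mm behind the grasp point. The pads swing forward as they close: fully open they stand 13 mm farther back than shut.
Start: joints at [68.503, 7.471, 85.268, -0, 87.261, -4.893], TCP at [171.434, 574.992, 253.292] pointing down, gripper open.
Joint ranges: [-169.43, 169.43], [-51.17, 129.36], [1.28, 143.12], [-76.62, 256.62], [0, 156.53], [-152.29, 152.29]. Speed limits (degrees/s): [136.94, 136.94, 159.86, 180, 180, 180].

### API

Orientations are given as [roll, pitch, yaw] about the fixed x, y, z axes, in that order (R = Rz(yaw) Ry(pitch) Rx(roll)).
In Python, from bench import r gives the robot as it stands.
- The arm moves only by the tool drive_tool, never from a script. Its argument "moves" is a list of rows, each a list of 2 entries, a list of its own where there are three numbers: the shift along the world's x, y, z in mm, then the turn about the world's z in degrees. A call has exactly 8 rows; each row is the pose to reach, as a shift and turn from the pose commanded when the call began; what a row does not reach only later rows make up. A row lasts 1/12 s, in which the tool goes at most 41.7 mm and 7.16 degrees, less where a joint would pass 70% of its speed; a pose out of reach is approached as far as the arm can. A call with a gripper value outside its range is refused whole. "fingers" is the finger opening in mm, from 0 to 85.4, set as the call begins (left out, the last holds). The fingers move at their own pace and stop on an object; "squeeze" is the grip in N (left out, the last holds). Time passes only in rows, so rows that repeat a pose let the fingers close, or fill a call up. It gives the time, the measured TCP pose, the force and the opening at its end, in the units of the state.
- r.sense(): the state, without advancing time (a new reading comes with each control period).
- r.snapshot(name): name is "scene" or "side" or "wrist"; returns a dict with "pixels" (480x640x3 uint8, red, green, blue), "camera_matrix" (3x3 intrinsics, pixels), "xyz" and "orientation" of the camera in the world. Camera axes: x right, y down, z forward; pixel columns grow to the right and rows downward; lengths in mm; the calibration is good to about 2 mm. A picture is of the moment at which its call begins. There is no depth.
- r.hand_in(): hands the job in, once; it reports no verdict.
The state is a dict: "time": time; "joint_pos": joint angles; "qd": joint speeds; "joint_efforts": joint torques, N m; "tool_pos": TCP position; "tcp_rot": TCP orientation; "ft_force": force on the tool from outside, world axes, zero at the start; "wrist_torque": the same for the moment, N m; "finger_gap": finger opening in mm.
Only numpy, scipy, OpenCV 4.12 (cv2) and the standard library are available. Lean on these libraries where they do the work, as an engineer would, in place of code of your own. Each camera call takes 0.05 s, during which the arm holds its last target.

## Working session

There is one attempt and no reset: what is moved stays moved. The work goes in short steps, Python scripts to look and compute and a tool call to move; the robot and the scene stay as the last step left them, time stands still between calls to the robot, and variables do not carry over. Pictures are saved under pics/ and viewed, and the job is handed in when it is done.

Besides the shell and the picture viewer there is one more tool, called after "Request:" by a JSON object that holds its "op" and its "data". drive_tool: Moves the arm, as the interface text tells. Its arguments: {"type":"object","properties":{"moves":{"type":"array","items":{"type":"array"}},"fingers":{"type":"number"},"squeeze":{"type":"number"}},"required":["moves"]}

```bash
ls; mkdir -p pics
cat > h.py <<'E'
from bench import r
import numpy as np,cv2
from scipy.spatial.transform import Rotation as R
E
python3 - <<'E'
from h import *
print(r.sense())
for n in ["scene","side","wrist"]:
    s=r.snapshot(n); cv2.imwrite(f"pics/{n}0.png",s["pixels"][:,:,::-1]); print(n,s["camera_matrix"],s["xyz"],s["orientation"])
E
```

```text
pics
{'time': 0.0, 'joint_pos': array([ 6.85026648e+01,  7.51342049e+00,  8.53298556e+01,  3.63210548e-04,
        8.72618020e+01, -4.89384097e+00]), 'qd': array([-0.05103653,  0.07482485,  0.056136  , -0.04776611, -0.06833366,
        0.0710218 ]), 'joint_efforts': array([-1.12424110e-03, -5.69388592e+01, -5.00563502e+01, -3.72679497e-04,
        1.46585639e-02, -3.54237429e-06]), 'tool_pos': array([171.24410116, 574.50959379, 252.25646756]), 'tcp_rot': array([-1.79895336e+02, -9.32563047e-03,  1.63396480e+02]), 'ft_force': array([ 0.13714394,  0.31424228, -0.33310482]), 'wrist_torque': array([ 0.03230766, -0.00708939, -0.04432202]), 'finger_gap': 85.43344553023543}
scene [[506.12083009   0.         325.17950655]
 [  0.         506.12083009 236.07274206]
 [  0.           0.           1.        ]] [-147.25511391 -345.06325553  493.42636698] [-117.79933198    1.18012783  -65.24227927]
side [[486.7344216    0.         318.68648818]
 [  0.         486.7344216  244.73437958]
 [  0.           0.           1.        ]] [ 613.439453   -659.86772494  625.54375551] [-130.33250402   -0.79894287    3.98528885]
wrist [[343.40225281   0.         312.75580811]
 [  0.         343.40225281 244.6355698 ]
 [  0.           0.           1.        ]] [102.75221915 594.55341819 372.90314648] [1.63786929e+02 8.51647366e-02 7.33728043e+01]
```

View pics/scene0.png

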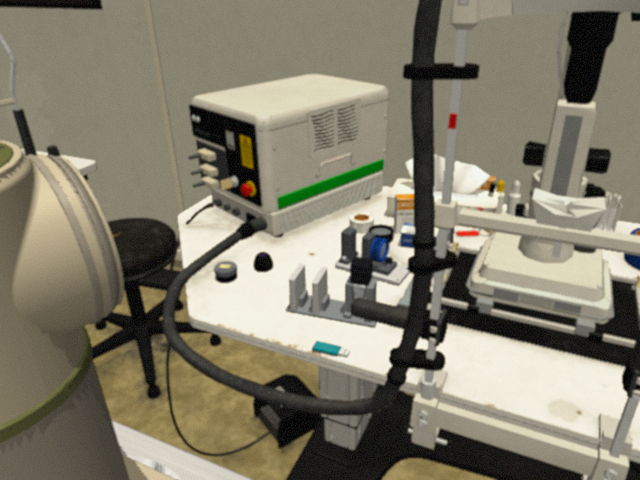

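View pics/side0.png

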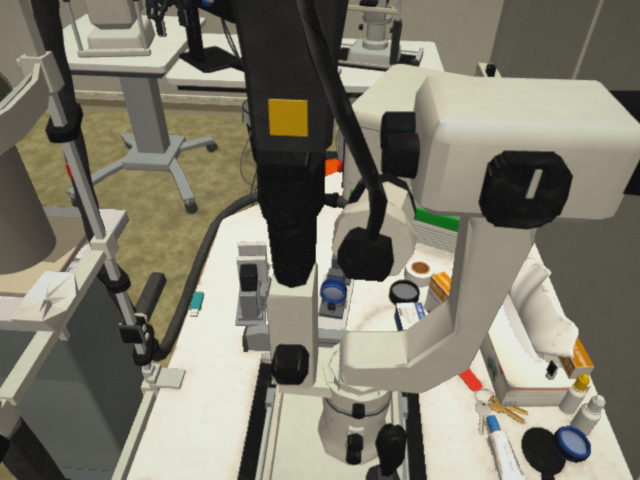

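View pics/wrist0.png

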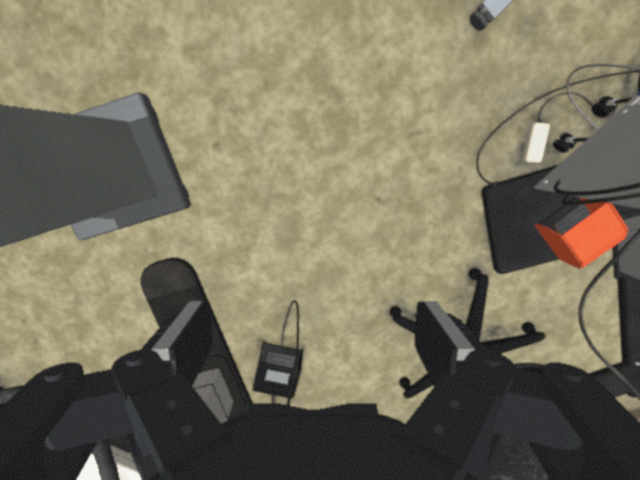

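The scene view shows the rack at about (335,300), with spacers near (298,285) and (320,288) and the wedge handle near (360,270). The bench is at about (375,255) with its blue lens. In the side view, both are around (250-330, 280), partly hidden by the microscope. I'll enlarge both.

```bash
cat >> h.py <<'E'
def ray(s,u,v):
    K=s["camera_matrix"];M=R.from_euler('xyz',s["orientation"],degrees=True).as_matrix()
    return np.array(s["xyz"]),M@np.linalg.solve(K,[u,v,1.])
def onz(s,u,v,z):
    o,d=ray(s,u,v); t=(z-o[2])/d[2]; return o+t*d
def proj(s,P):
    K=s["camera_matrix"];M=R.from_euler('xyz',s["orientation"],degrees=True).as_matrix()
    p=(np.atleast_2d(P)-s["xyz"])@M; q=p@K.T; return q[:,:2]/q[:,2:]
def crop(s,x0,y0,w,h,k,name):
    c=s["pixels"][y0:y0+h,x0:x0+w,::-1]
    cv2.imwrite("pics/"+name,cv2.resize(c,None,fx=k,fy=k,interpolation=cv2.INTER_CUBIC))
E
python3 - <<'E'
from h import *
import pickle
S={}
for n in ["scene","side"]:
    S[n]=r.snapshot(n)
pickle.dump(S,open("S0.pkl","wb"))
crop(S["scene"],270,200,160,120,5,"sc1.png")
crop(S["side"],180,220,160,130,5,"sd1.png" )
for n,u,v in [("scene",335,318),("scene",375,265),("side",250,318),("side",335,320)]: print(n,onz(S[n],u,v,0))
E
```

```text
scene [449.53982977 -75.93836141   0.        ]
scene [628.59694771 -79.17948441   0.        ]
side [ 469.00403775 -124.12629628    0.        ]
side [ 611.84406871 -116.85352567    0.        ]
```

View pics/sc1.png

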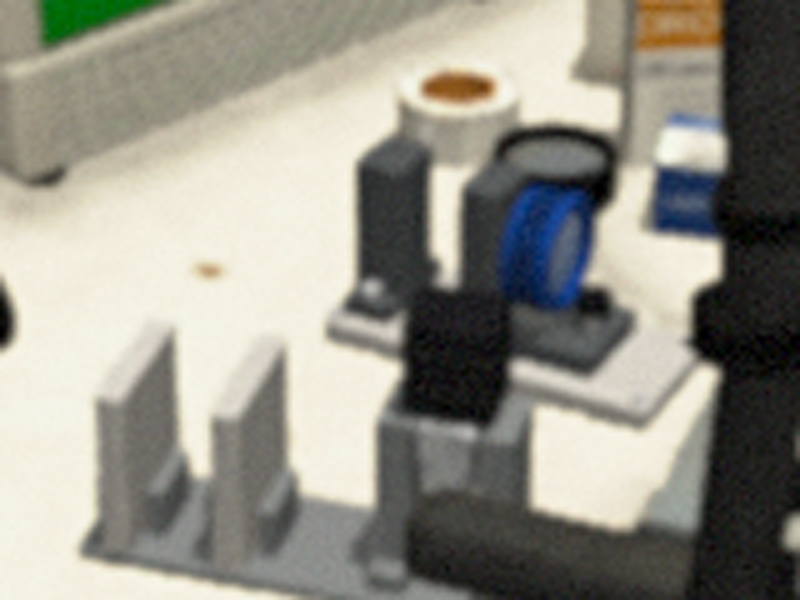

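View pics/sd1.png

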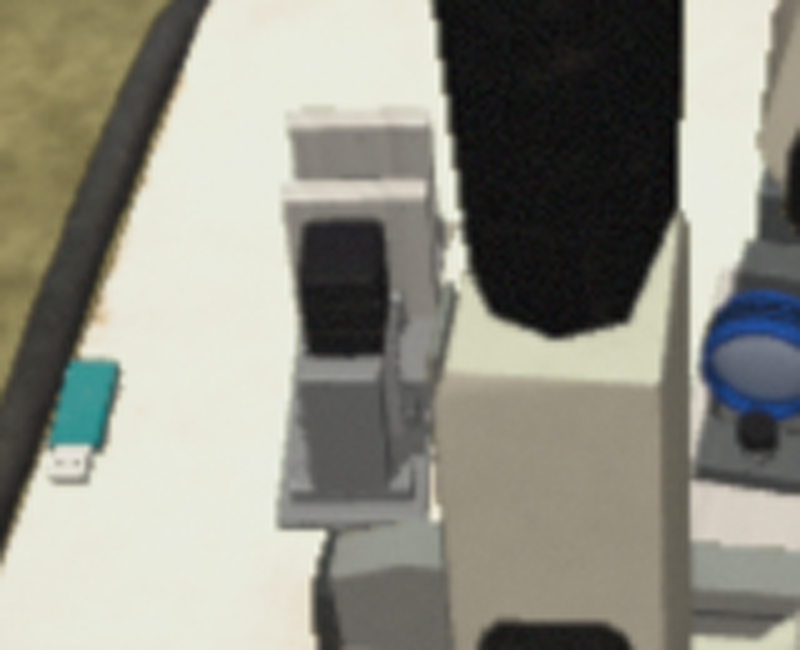

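Run:
```python
from h import *
import pickle
S=pickle.load(open("S0.pkl","rb"));s=S["scene"]
for n,u,v in [("boxfront",268,232),("boxleft",195,208),("boxright",385,185),("hose",180,290),("tableleft",182,210),("tablecorner",190,315),
 ("case",226,278),("cone",263,268),("stick",330,350)]:
    print(n,onz(s,u,v,0).round(0))
# box top height: vertical line above boxfront
P=onz(s,268,232,0)
for z in (150,200,250,300,350): print(z,proj(s,[P[0],P[1],z]))
f=lambda x,y:(270+x/5,200+y/5)
for n,x,y,z in [("s1 top fl",98,398,66),("s1 top bl",160,323,66),("s1 br",176,332,66),("s1 fr",117,407,66),("s2 fl",214,412,66),("s2 bl",272,338,66),("s2 br",286,344,66),("s2 fr",233,418,66),("rack corner",85,552,3),
("stop tl",360,155,70),("stop back",385,137,70),("stop r",430,150,70),("stop fr", 410,170,70),("bench left",330,328,10),("bench front r",645,415,10),("bench right",700,345,10),("car fl",465,185,70)]:
    print(n,onz(s,*f(x,y),z).round(1))
s=S["side"]; f=lambda x,y:(180+x/5,220+y/5)
print("side")
for n,x,y,z in [("s1 fl",290,127,66),("s1 fr",430,127,66),("s2 fl",284,200,66),("s2 fr",427,200,66),("rack fl",280,525,6),("rack fr",425,515,6),("car plate r",790,270,70),("benchfl",690,545,10)]:
    print(n,onz(s,*f(x,y),z).round(1))
```

```text
boxfront [669. 177.   0.]
boxleft [710. 401.   0.]
boxright [1013.   32.   -0.]
hose [416. 207.   0.]
tableleft [689. 422.   0.]
tablecorner [364. 144.   0.]
case [481. 155.   0.]
cone [537. 110.   0.]
stick [ 376. -100.    0.]
150 [[262.49313177 165.25132629]]
200 [[260.48404519 140.89921565]]
250 [[258.37773375 115.36864373]]
300 [[256.16696499  88.57194621]]
350 [[253.8437709  60.4125427]]
s1 top fl [431.8  -7.1  66. ]
s1 top bl [479.8  -4.3  66. ]
s1 br [476.7 -11.8  66. ]
s1 fr [429.5 -15.   66. ]
s2 fl [438.7 -44.1  66. ]
s2 bl [485.5 -42.2  66. ]
s2 br [483.9 -47.9  66. ]
s2 fr [438.  -50.9  66. ]
rack corner [433.7   2.5   3. ]
stop tl [608.4 -20.8  70. ]
stop back [625.3 -23.7  70. ]
stop r [621.8 -42.9  70. ]
stop fr [604.4 -42.1  70. ]
bench left [583.1 -19.2  10. ]
bench front r [ 572.1 -143.2   10. ]
bench right [ 624.2 -147.6   10. ]
car fl [601.2 -64.5  70. ]
side
s1 fl [433.4 -15.9  66. ]
s1 fr [482.6 -11.6  66. ]
s2 fl [438.9 -54.   66. ]
s2 fr [487.5 -49.9  66. ]
rack fl [ 450.2 -146.1    6. ]
rack fr [ 496.9 -138.     6. ]
car plate r [612.6 -78.1  70. ]
benchfl [ 585.2 -146.9   10. ]
```

Run:
```python
from h import *
import pickle
S=pickle.load(open("S0.pkl","rb"))
for u,v in [(167,310),(180,290),(215,255),(250,228),(200,350)]:
    o,d=ray(S["scene"],u,v); 
    print((u,v))
    for z in (-100,-50,0,50,100,150,200):
        P=o+d*(z-o[2])/d[2]; print("  ",z,P.round(0),proj(S["side"],P).round(0))
```

```text
(167, 310)
   -100 [ 463.  297. -100.] [[281. 216.]]
   -50 [411. 242. -50.] [[255. 211.]]
   0 [360. 188.   0.] [[226. 206.]]
   50 [309. 134.  50.] [[192. 200.]]
   100 [257.  80. 100.] [[154. 194.]]
   150 [206.  26. 150.] [[109. 186.]]
   200 [154. -28. 200.] [[ 55. 177.]]
(180, 290)
   -100 [ 530.  319. -100.] [[309. 212.]]
   -50 [473. 263. -50.] [[283. 207.]]
   0 [416. 207.   0.] [[253. 202.]]
   50 [359. 151.  50.] [[219. 197.]]
   100 [302.  95. 100.] [[179. 190.]]
   150 [245.  39. 150.] [[133. 183.]]
   200 [188. -17. 200.] [[ 79. 174.]]
(215, 255)
   -100 [ 683.  339. -100.] [[370. 210.]]
   -50 [613. 281. -50.] [[342. 206.]]
   0 [543. 223.   0.] [[311. 201.]]
   50 [473. 166.  50.] [[275. 196.]]
   100 [403. 108. 100.] [[233. 189.]]
   150 [333.  51. 150.] [[185. 182.]]
   200 [263.  -7. 200.] [[127. 173.]]
(250, 228)
   -100 [ 836.  338. -100.] [[431. 214.]]
   -50 [753. 280. -50.] [[401. 209.]]
   0 [670. 223.   0.] [[368. 204.]]
   50 [587. 165.  50.] [[330. 199.]]
   100 [504. 108. 100.] [[286. 192.]]
   150 [422.  50. 150.] [[234. 184.]]
   200 [339.  -7. 200.] [[173. 175.]]
(200, 350)
   -100 [ 391.  161. -100.] [[242. 250.]]
   -50 [345. 119. -50.] [[215. 244.]]
   0 [300.  76.   0.] [[184. 237.]]
   50 [255.  33.  50.] [[150. 230.]]
   100 [209.  -9. 100.] [[110. 221.]]
   150 [164. -52. 150.] [[ 65. 211.]]
   200 [119. -95. 200.] [[ 11. 199.]]
```

Request:
{"op": "drive_tool", "data": {"moves": [[[19, -35, 6], -6], [[38, -70, 12], -12], [[57, -105, 18], -18], [[76, -140, 24], -24], [[95, -175, 30], -30], [[114, -210, 36], -36], [[133, -245, 42], -42], [[152, -280, 47], -48]]}}

```text
time: 0.92
tool_pos: [323.8, 293.3, 300.8]
tcp_rot: [180.0, -0.0, 115.1]
ft_force: [0.5, -0.2, -0.5]
finger_gap: 85.4
```

Request:
{"op": "drive_tool", "data": {"moves": [[[19, -35, 0], -4], [[38, -70, 0], -8], [[57, -105, 0], -12], [[76, -140, 0], -16], [[95, -175, 0], -20], [[114, -210, 0], -24], [[133, -245, 0], -25.4], [[150, -280, 0], -25.4]]}}

```text
time: 1.58
tool_pos: [474.0, 12.9, 300.4]
tcp_rot: [180.0, -0.0, 89.9]
ft_force: [1.0, 0.5, -0.2]
finger_gap: 85.2
```

Request:
{"op": "drive_tool", "data": {"moves": [[[19, -35, 0], 0], [[38, -70, 0], 0], [[57, -105, 0], 0], [[57, -105, 0], 0], [[57, -105, 0], 0], [[57, -105, 0], 0], [[57, -105, 0], 0], [[57, -105, 0], 0]]}}

```text
time: 2.25
tool_pos: [530.2, -88.9, 300.7]
tcp_rot: [180.0, -0.0, 90.1]
ft_force: [-0.3, -0.5, -0.0]
finger_gap: 85.2
```

Run:
```python
from h import *
import pickle
s=r.snapshot("wrist");pickle.dump(s,open("W1.pkl","wb"))
print(s["xyz"],s["orientation"],r.sense()["tool_pos"],r.sense()["tcp_rot"])
crop(s,0,0,640,480,1.25,"w1.png")
```

```text
[529.2408916  -18.54908834 421.23200373] [ 1.63826163e+02 -8.44633962e-02  6.14063204e-02] [530.26550479 -88.88424613 300.74464827] [1.79957263e+02 3.96944618e-03 9.00880494e+01]
```

View pics/w1.png

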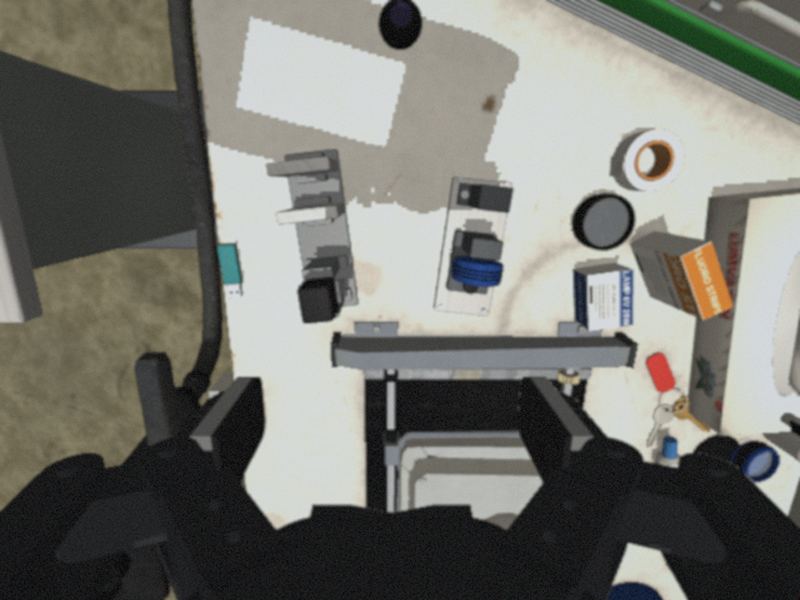

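Run:
```python
from h import *
import pickle
s=pickle.load(open("W1.pkl","rb"))
crop(s,205,110,100,75,8,"w1a.png");crop(s,205,185,100,75,8,"w1b.png");crop(s,335,130,100,75,8,"w1c.png");crop(s,335,190,100,75,8,"w1d.png")
S=pickle.load(open("S0.pkl","rb"))
o,d=ray(s,268,275)
for z in (0,20,40,60,80,100,150):
    P=o+d*(z-o[2])/d[2]; print(z,P.round(0),proj(S["side"],P).round(0),proj(S["scene"],P).round(0))
```

```text
0 [ 471. -182.    0.] [[245. 346.]] [[403. 327.]]
20 [ 474. -174.   20.] [[247. 334.]] [[400. 314.]]
40 [ 477. -167.   40.] [[248. 322.]] [[396. 301.]]
60 [ 480. -159.   60.] [[250. 310.]] [[392. 288.]]
80 [ 482. -151.   80.] [[251. 297.]] [[388. 275.]]
100 [ 485. -143.  100.] [[253. 284.]] [[385. 262.]]
150 [ 492. -124.  150.] [[258. 252.]] [[375. 228.]]
```

View pics/w1a.png

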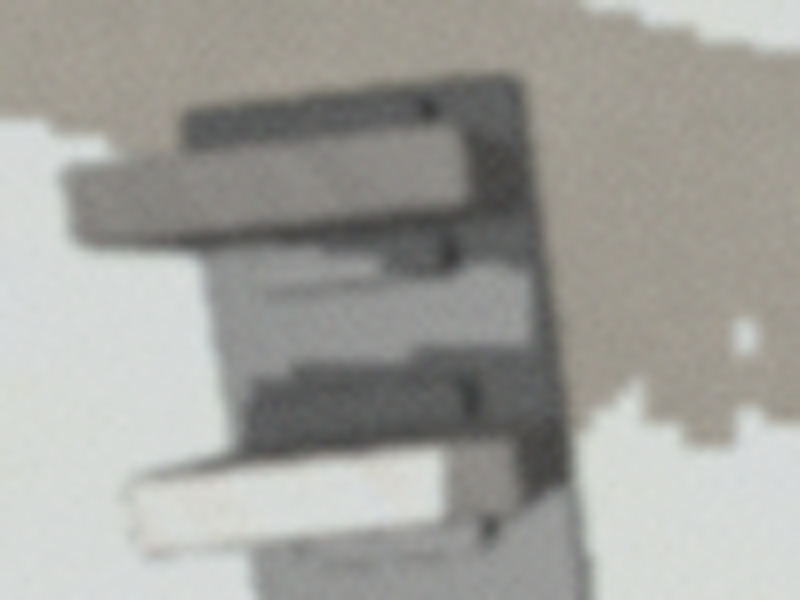

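View pics/w1b.png

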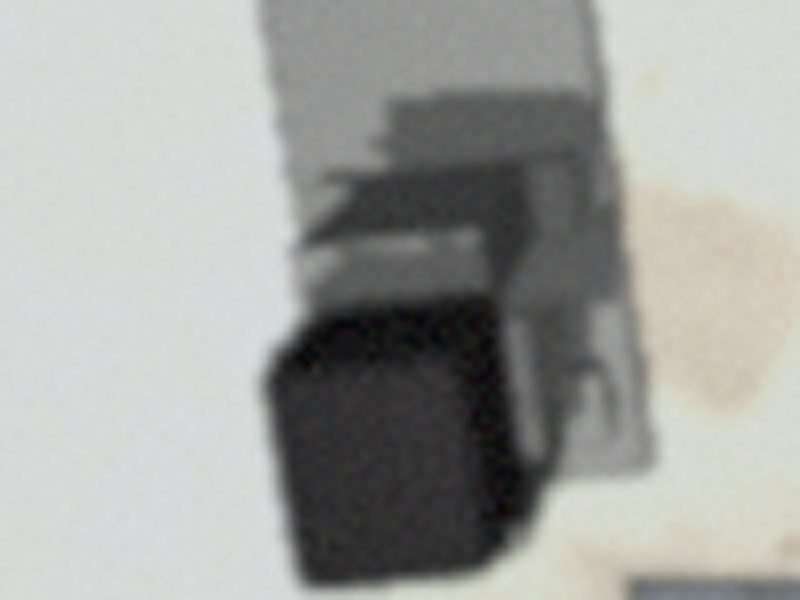

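View pics/w1c.png

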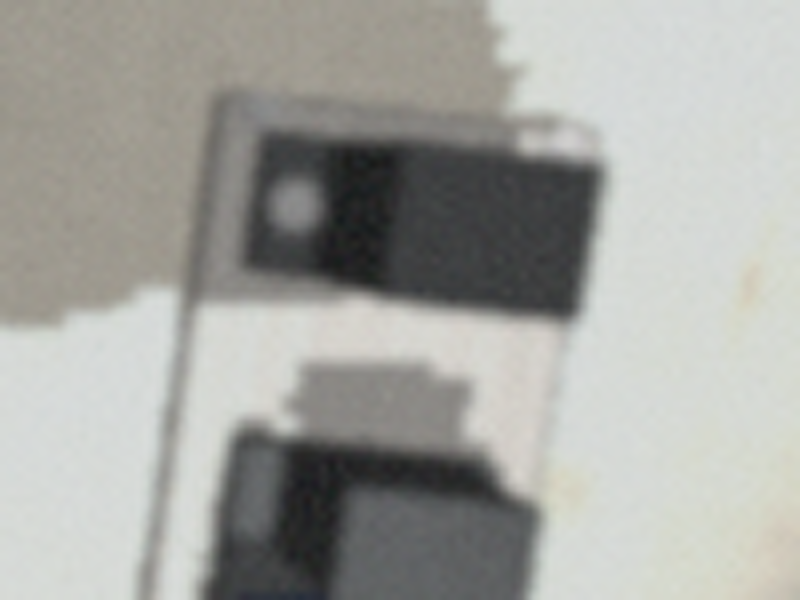

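View pics/w1d.png

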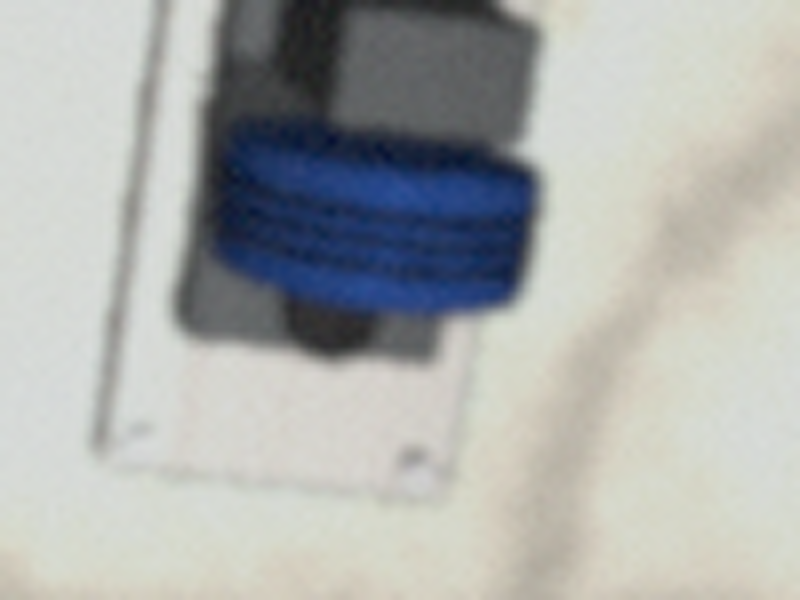

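Run:
```python
from h import *
import pickle
from scipy.optimize import least_squares
s=pickle.load(open("W1.pkl","rb"))
O={'a':(205,110),'b':(205,185),'c':(335,130),'d':(335,190)}
def px(k,x,y): return (O[k][0]+x/8-.44,O[k][1]+y/8-.44)
def fit(obs,x0):
    # obs: (localxyz, px)
    L=np.array([o[0] for o in obs],float);U=np.array([o[1] for o in obs])
    def f(q):
        c,sn=np.cos(q[2]),np.sin(q[2])
        W=np.c_[q[0]+c*L[:,0]-sn*L[:,1],q[1]+sn*L[:,0]+c*L[:,1],L[:,2]]
        return (proj(s,W)-U).ravel()
    r_=least_squares(f,x0); print(r_.x[:2].round(1),np.degrees(r_.x[2]).round(2),"res",r_.fun.round(1)); return r_.x
print("bench plate");b=fit([((-28,65,10),px('c',222,95)),((28,65,10),px('c',600,130)),((-28,-65,10),px('d',103,455)),((28,-65,10),px('d',445,498))],[600,-80,0])
print("bench stop");fit([((-13,60,70),px('c',400,143)),((13,60,70),px('c',600,165)),((13,40,70),px('c',578,318)),((-13,40,70),px('c',380,302))],[600,-80,0])
print("carriage");c=fit([((-13,0,70),px('c',345,488)),((13,0,70),px('c',540,512)),((13,-16,70),px('d',525,140)),((-13,-16,70),px('d',330,118))],[600,-80,0])
c_,s_=np.cos(b[2]),np.sin(b[2]);d=np.array(c[:2])-b[:2];print("car in bench",c_*d[0]+s_*d[1],-s_*d[0]+c_*d[1])
print("s2");fit([((-25,5,66),px('a',132,485)),((-25,-5,66),px('a',148,553)),((25,5,66),px('a',445,450)),((25,-5,66),px('a',447,518))],[460,-40,0])
print("s1");fit([((-25,5,66),px('a',62,172)),((-25,-5,66),px('a',75,245))],[460,-10,0.1])
print("rack");fit([((-25,75,6),px('a',185,108)),((25,75,6),px('a',525,75)),((25,-75,6),px('b',652,465))],[460,-70,0.1])
print("wedge top");fit([((-13,15,101),px('b',270,365)),((13,15,101),px('b',480,345)),((13,-15,101),px('b',500,570)),((-13,-15,101),px('b',300,585))],[460,-110,0.1])
```

```text
bench plate
[607.1 -80.5] -6.14 res [-0.4 -1.5  0.5 -0.4 -0.8  1.5  0.6  0.8]
bench stop
[608.  -81.3] -4.81 res [-0.4 -0.4  0.8 -0.8  0.3  0.7 -0.7  0.5]
carriage
[608.8 -63.6] -5.99 res [-0.  -0.8  0.8 -1.1 -0.1  0.9 -0.6  1. ]
car in bench -0.1272266625497287 16.975245104039114
s2
[457.1 -45.3] 7.05 res [-5.1  0.3 -5.2  1.7  4.5 -1.5  5.8 -0. ]
s1
[456.4  -7.4] 5.46 res [-0.1 -0.7  0.1  0.7]
rack
[464.4 -66.3] 5.74 res [-0.6 -0.4  0.3 -0.8  0.3  1.5]
wedge top
[ 471.9 -109.9] 4.09 res [-0.6 -1.2  0.1 -0.6  0.9  1.  -0.4  0.9]
```

The wrist view shows both fixtures clearly. The bench fits at about (607.5,-81) with yaw -5.5°. The rack is at (464.4,-66.3) with yaw +5.7°, and spacer_1 is near (458,-7). The gap is about 23–24 mm, so one spacer leaves about 13 mm. I'll go for spacer_1.

Request:
{"op": "drive_tool", "data": {"moves": [[[-14, 16, -30], 1], [[-28, 32, -60], 2], [[-43, 48, -90], 3], [[-58, 65, -120], 4], [[-72, 82, -150], 5.7], [[-72, 82, -150], 5.7], [[-72, 82, -150], 5.7], [[-72, 82, -150], 5.7]]}}

```text
time: 2.97
tool_pos: [459.4, -7.7, 151.7]
tcp_rot: [179.9, 0.0, 95.8]
ft_force: [0.6, -0.4, 0.7]
finger_gap: 85.5
```

Run:
```python
from h import *
import pickle
s=r.snapshot("wrist");pickle.dump(s,open("W2.pkl","wb"))
print(r.sense()["tool_pos"],r.sense()["tcp_rot"])
crop(s,0,0,640,480,1.25,"w2.png")
```

```text
[460.22120898  -8.20752889 152.56602504] [1.79774797e+02 6.66805453e-02 9.57117029e+01]
```

View pics/w2.png

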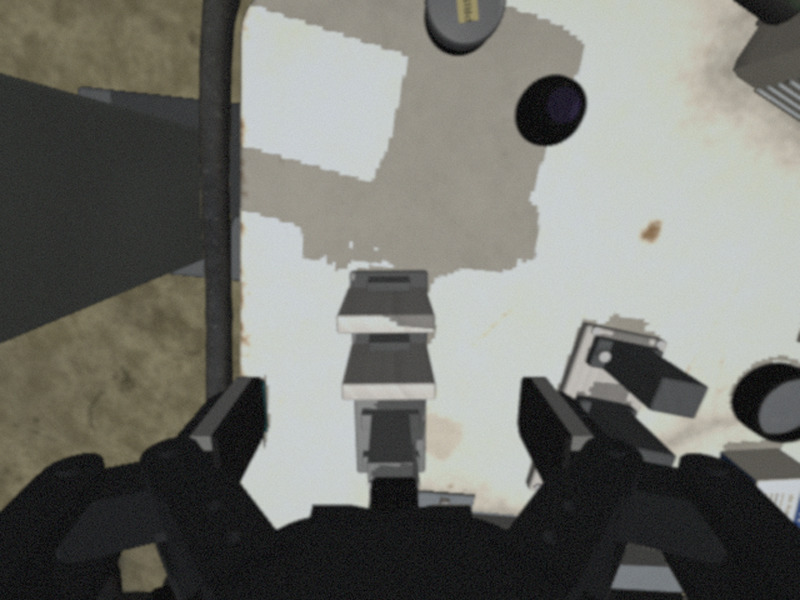

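Spacer_1's top edge spans (337,323) to (435,330), level and centred between the fingers at x≈392. Checking its position before I descend.

Run:
```python
from h import *
import pickle
s=pickle.load(open("W2.pkl","rb"))
crop(s,255,205,110,80,7,"w2a.png")
```

```text
(no output)
```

View pics/w2a.png

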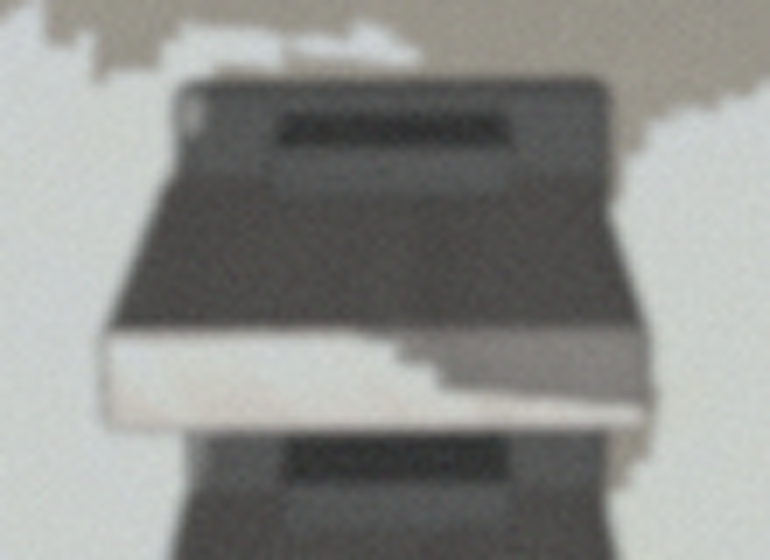

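Run:
```python
from h import *
import pickle
s=pickle.load(open("W2.pkl","rb"))
P=[onz(s,255+x/7-.43,205+y/7-.43,66) for x,y in [(105,330),(645,328),(650,425),(103,428)]]
print(np.round(P,1),np.mean(P,0),np.linalg.norm(P[0]-P[1]),np.linalg.norm(P[1]-P[2]))
d=P[1]-P[0];print(np.degrees(np.arctan2(d[1],d[0])))
```

```text
[[ 4.313e+02 -4.700e+00  6.600e+01]
 [ 4.795e+02  3.000e-01  6.600e+01]
 [ 4.812e+02 -8.800e+00  6.600e+01]
 [ 4.317e+02 -1.400e+01  6.600e+01]] [455.90840479  -6.79278602  66.        ] 48.52744184182607 9.270853851505752
5.8937690590785685
```

Request:
{"op": "drive_tool", "data": {"moves": [[[-2, 1, -30], 0], [[-2, 1, -60], 0], [[-2, 1, -85], 0], [[-2, 1, -104], 0], [[-2, 1, -104], 0], [[-2, 1, -104], 0], [[-2, 1, -104], 0], [[-2, 1, -104], 0]]}}

```text
time: 3.68
tool_pos: [458.7, -7.4, 48.8]
tcp_rot: [179.8, 0.1, 95.7]
ft_force: [0.3, 0.2, 0.5]
finger_gap: 85.7
```

Request:
{"op": "drive_tool", "data": {"moves": [[[0, 0, 0], 0], [[0, 0, 0], 0], [[0, 0, 0], 0], [[0, 0, 0], 0], [[0, 0, 0], 0], [[0, 0, 0], 0], [[0, 0, 0], 0], [[0, 0, 0], 0]], "fingers": 40, "squeeze": 35}}

```text
time: 4.35
tool_pos: [457.1, -7.1, 47.2]
tcp_rot: [179.9, 0.0, 95.7]
ft_force: [-1.2, 0.2, 5.9]
finger_gap: 49.4
```

Request:
{"op": "drive_tool", "data": {"moves": [[[0, 0, 10], 0], [[0, 0, 30], 0], [[0, 0, 60], 0], [[0, 0, 90], 0], [[0, 0, 95], 0], [[0, 0, 95], 0], [[0, 0, 95], 0], [[0, 0, 95], 0]]}}

```text
time: 5.02
tool_pos: [455.3, -6.9, 139.8]
tcp_rot: [-179.9, -0.0, 95.7]
ft_force: [-0.4, -1.2, -1.4]
finger_gap: 49.7
```

Request:
{"op": "drive_tool", "data": {"moves": [[[25, -7, 0], -2], [[60, -16, 0], -5], [[95, -25, 0], -8], [[130, -35, 0], -11], [[154, -41, 0], -11.2], [[154, -41, 0], -11.2], [[154, -41, 0], -11.2], [[154, -41, 0], -11.2]]}}

```text
time: 5.68
tool_pos: [608.8, -47.7, 139.0]
tcp_rot: [-179.8, -0.0, 84.5]
ft_force: [0.1, 0.3, -0.9]
finger_gap: 49.2
```

Run:
```python
from h import *
import pickle
s=r.snapshot("wrist");pickle.dump(s,open("W3.pkl","wb"))
print(r.sense())
crop(s,0,0,640,480,1.25,"w3.png");crop(s,230,220,160,120,5,"w3a.png")
```

```text
{'time': 5.7333, 'joint_pos': array([-9.28137034e+00,  1.37591719e+01,  9.02957316e+01,  4.14651152e-03,
        7.61291752e+01, -3.79281544e+00]), 'qd': array([ 0.17722599, -1.46683642,  0.27497093,  0.03718686,  0.01153232,
       -0.10761923]), 'joint_efforts': array([-2.37544980e-01, -5.97331309e+01, -4.83745909e+01, -1.43608387e-02,
       -4.17127891e-02, -6.15518293e-04]), 'tool_pos': array([608.85381605, -47.59677383, 139.66011302]), 'tcp_rot': array([-1.79816590e+02, -1.61901367e-02,  8.45104187e+01]), 'ft_force': array([-0.19547695,  0.08661917, -1.20424171]), 'wrist_torque': array([ 0.01831187, -0.01945396, -0.00153173]), 'finger_gap': 49.24404652844045}
```

View pics/w3.png

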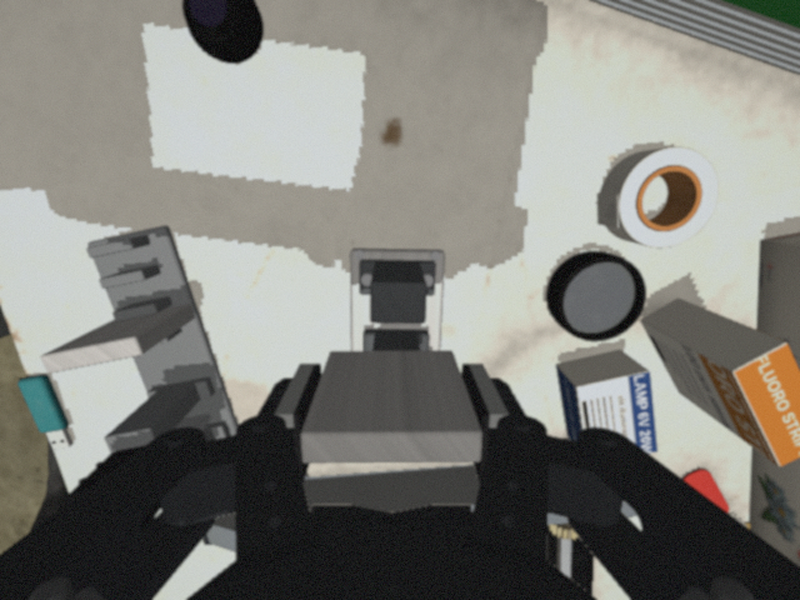

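View pics/w3a.png

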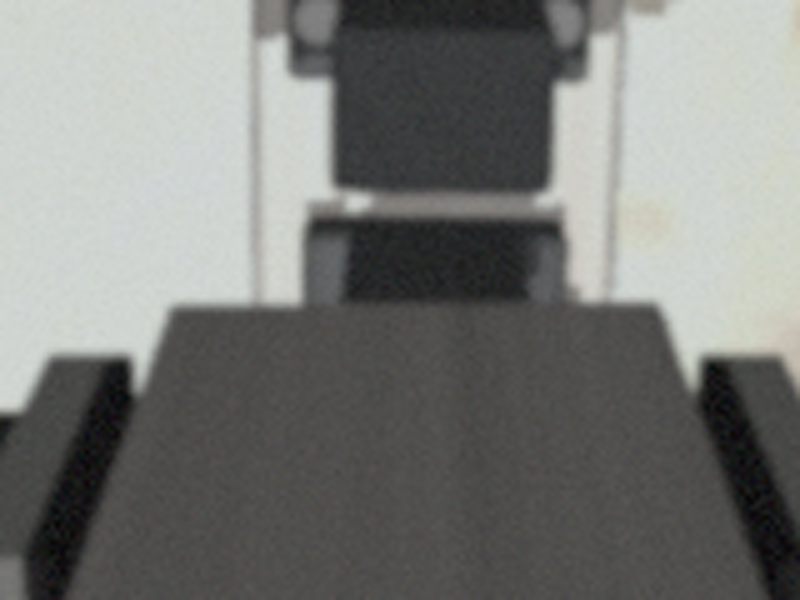

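Run:
```python
from h import *
import pickle
s=pickle.load(open("W3.pkl","rb"))
f=lambda x,y,z:onz(s,230+x/5-.4,220+y/5-.4,z)
for n,x,y,z in [("stopL",335,187,70),("stopR",550,187,70),("spL",172,305,100),("spR",658,305,100),("stop backL",338,25,70),("stopbackR",548,25,70),("baseL200",256,200,10),("baseR200",613,200,10),("car foot L",310,230,10)]: print(n,f(x,y,z).round(1))
```

```text
stopL [599.4 -38.9  70. ]
stopR [624.2 -41.3  70. ]
spL [584.3 -40.  100. ]
spR [632.6 -44.6 100. ]
stop backL [601.8 -19.8  70. ]
stopbackR [625.4 -22.1  70. ]
baseL200 [582.  -59.2  10. ]
baseR200 [636.5 -64.4  10. ]
car foot L [589.7 -64.9  10. ]
```

Request:
{"op": "drive_tool", "data": {"moves": [[[3, 0, 0], 0], [[3, 0, -15], 0], [[3, 0, -35], 0], [[3, 0, -55], 0], [[3, 0, -75], 0], [[3, 0, -85], 0], [[3, 0, -88], 0], [[3, 0, -88], 0]]}}

```text
time: 6.4
tool_pos: [612.8, -47.8, 53.0]
tcp_rot: [-179.9, -0.0, 84.5]
ft_force: [-0.2, 0.3, -0.5]
finger_gap: 49.6
```

Request:
{"op": "drive_tool", "data": {"moves": [[[0, 0, 0], 0], [[0, 0, 0], 0], [[0, 0, -1], 0], [[0, 0, -2], 0], [[0, 0, -3], 0], [[0, 0, -3], 0], [[0, 0, -3], 0], [[0, 0, -3], 0]]}}

```text
time: 7.07
tool_pos: [614.0, -48.1, 51.2]
tcp_rot: [179.9, 0.0, 84.5]
ft_force: [-1.7, 0.6, 5.7]
finger_gap: 49.1
```

Run:
```python
from h import *
import pickle
s=r.snapshot("wrist");pickle.dump(s,open("W4.pkl","wb"))
print(r.sense()["ft_force"],r.sense()["tool_pos"])
crop(s,230,220,160,120,5,"w4a.png")
```

```text
[-1.22871133  0.98909862  5.62360909] [614.01638025 -48.08857794  51.26666051]
```

View pics/w4a.png

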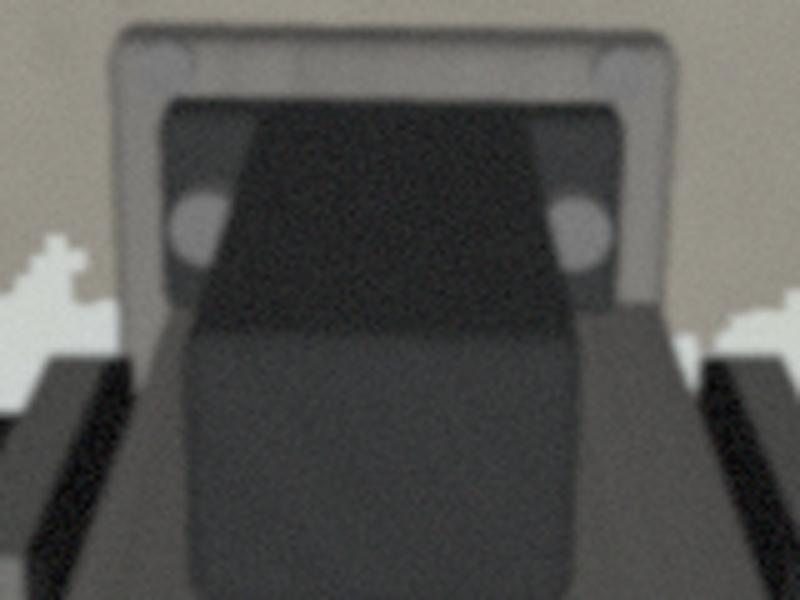

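Request:
{"op": "drive_tool", "data": {"moves": [[[0, 0, 1], 0], [[0, 0, 1], 0], [[0, 0, 1], 0], [[0, 0, 1], 0], [[0, 0, 1], 0], [[0, 0, 1], 0], [[0, 0, 1], 0], [[0, 0, 1], 0]], "fingers": 80}}

```text
time: 7.78
tool_pos: [613.4, -48.0, 51.2]
tcp_rot: [-180.0, -0.0, 84.5]
ft_force: [0.2, 0.6, 0.3]
finger_gap: 79.6
```

Request:
{"op": "drive_tool", "data": {"moves": [[[0, 0, 20], 0], [[0, 0, 50], 0], [[0, 0, 85], 0], [[0, -10, 120], 0], [[0, -30, 140], 0], [[0, -50, 150], 0], [[0, -60, 150], 0], [[0, -60, 150], 0]]}}

```text
time: 8.45
tool_pos: [613.6, -110.1, 201.7]
tcp_rot: [179.9, 0.0, 84.4]
ft_force: [0.1, -0.1, -1.2]
finger_gap: 80.2
```

Run:
```python
from h import *
import pickle
s=r.snapshot("wrist");pickle.dump(s,open("W5.pkl","wb"))
print(r.sense()["ft_force"],r.sense()["tool_pos"],s["xyz"])
crop(s,0,0,640,480,1.25,"w5.png");crop(s,230,160,160,120,5,"w5a.png")
```

```text
[-0.19395788 -0.27497338  0.51418743] [ 612.92421658 -108.57781032  200.18608804] [619.63297053 -39.98861573 322.18234517]
```

View pics/w5.png

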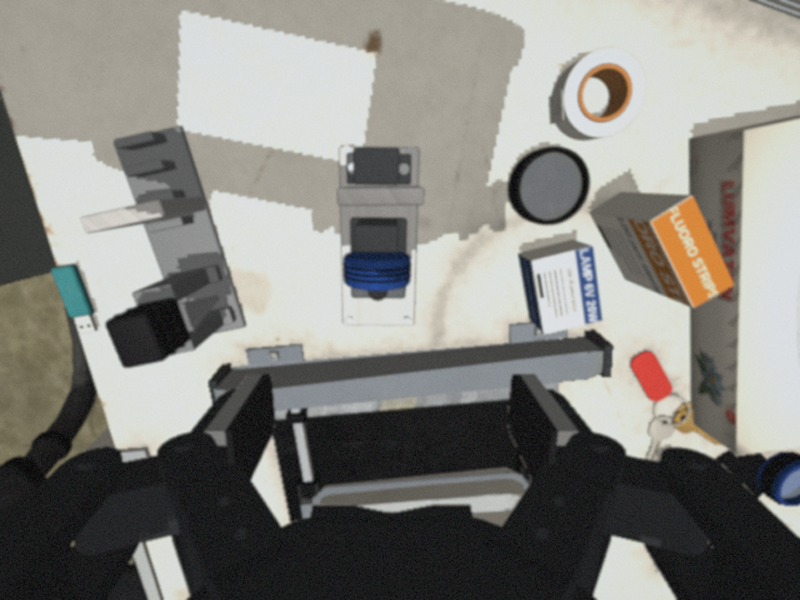

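View pics/w5a.png

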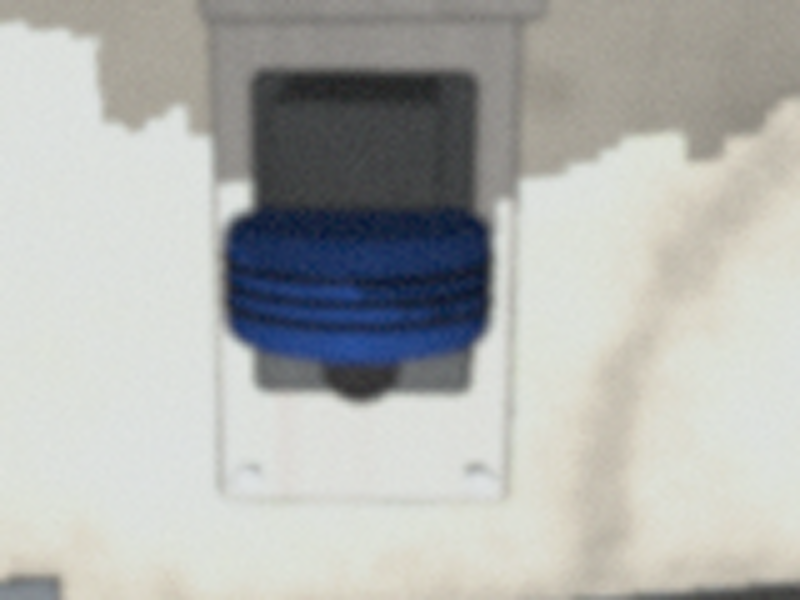

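Spacer_1 stands in the gap at about (380,195) in the 1.25x view, next to the stop. I'll measure the remaining space and the wedge.

Run:
```python
from h import *
import pickle
s=pickle.load(open("W5.pkl","rb"))
crop(s,255,110,100,75,8,"w5b.png");crop(s,75,205,100,100,6,"w5c.png")
```

```text
(no output)
```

View pics/w5b.png

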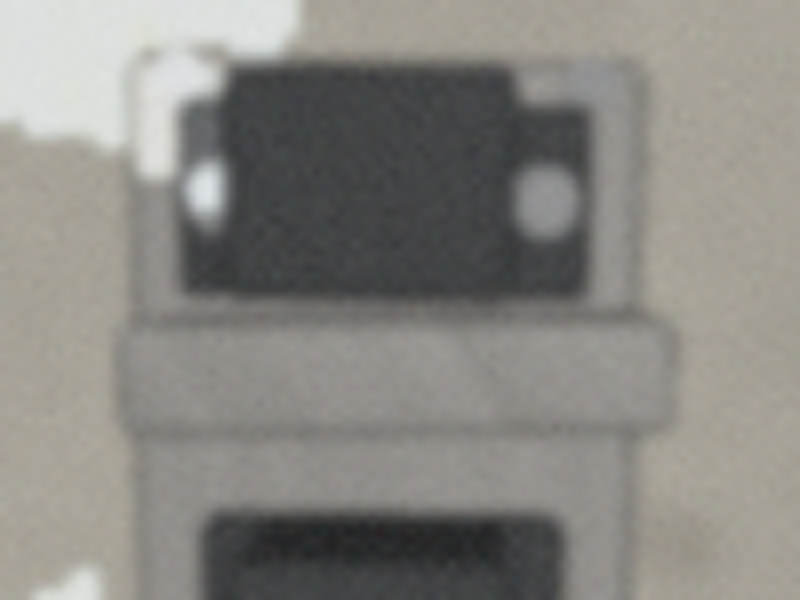

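View pics/w5c.png

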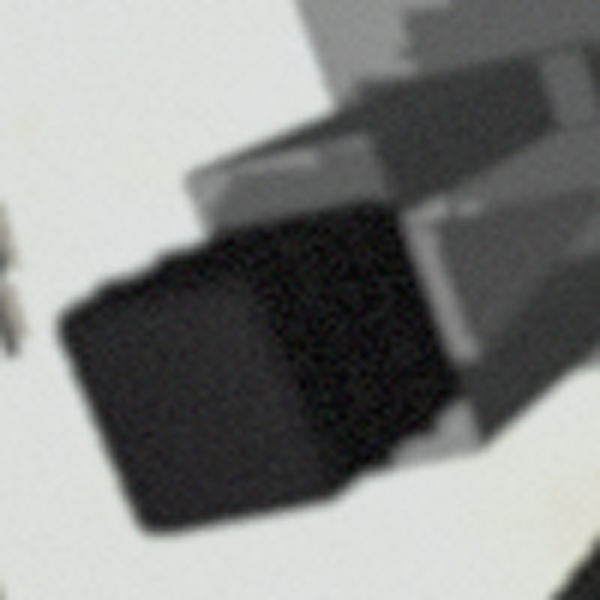

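Run:
```python
from h import *
import pickle
s=pickle.load(open("W5.pkl","rb"))
f=lambda x,y,z:onz(s,255+x/8-.44,110+y/8-.44,z)
for n,x,y,z in [("stopL",232,297,70),("stopR",515,295,70),("sp L+",122,325,70),("sp R+",670,322,70),("sp R-",672,430,70),("sp L-",120,432,70),("carfootL",205,518,10),("carfootR",560,515,10),("cartopL",240,560,70)]: print(n,f(x,y,z).round(1))
f=lambda x,y,z:onz(s,75+x/6-.42,205+y/6-.42,z)
P=[f(x,y,101) for x,y in [(62,318),(245,275),(325,490),(148,532)]]
print(np.round(P,1),np.mean(P,0))
# what would be top in y
for y in (-62,-64,-66): print(y,(proj(s,[[608.8,y,70],[608.8,y,10]])-[255,110])*8)
```

```text
stopL [599.5 -39.3  70. ]
stopR [624.4 -41.6  70. ]
sp L+ [589.6 -40.7  70. ]
sp R+ [637.9 -45.2  70. ]
sp R- [637.3 -54.5  70. ]
sp L- [588.2 -49.8  70. ]
carfootL [588.9 -62.4  10. ]
carfootR [628.4 -66.   10. ]
cartopL [597.5 -62.1  70. ]
[[ 459.4  -97.8  101. ]
 [ 481.2  -94.9  101. ]
 [ 483.7 -121.3  101. ]
 [ 461.9 -124.4  101. ]] [ 471.52663799 -109.60841112  101.        ]
-62 [[360.68267651 542.63669122]
 [378.55932544 492.87540679]]
-64 [[363.08413797 564.90485947]
 [380.47728393 511.05097799]]
-66 [[365.47490009 587.07381536]
 [382.38829947 529.16075413]]
```

Request:
{"op": "drive_tool", "data": {"moves": [[[-28, 0, 0], 3], [[-56, 0, 0], 6], [[-83, 0, 0], 9], [[-103, 0, 0], 11.2], [[-113, 0, 0], 11.2], [[-113, 0, 0], 11.2], [[-113, 0, 0], 11.2], [[-113, 0, 0], 11.2]]}}

```text
time: 9.17
tool_pos: [500.6, -107.3, 200.4]
tcp_rot: [-180.0, -0.0, 95.7]
ft_force: [-0.3, -0.1, 0.6]
finger_gap: 80.2
```

Run:
```python
from h import *
import pickle
print(r.sense()["ft_force"],r.sense()["tool_pos"])
for n in ["scene","side","wrist"]:
    s=r.snapshot(n);pickle.dump(s,open(n+"6.pkl","wb")); crop(s,0,0,640,480,1.25,n+"6.png")
```

```text
[-0.25561334 -0.0766599   0.63165058] [ 500.59482391 -107.29161049  200.41058677]
```

View pics/scene6.png

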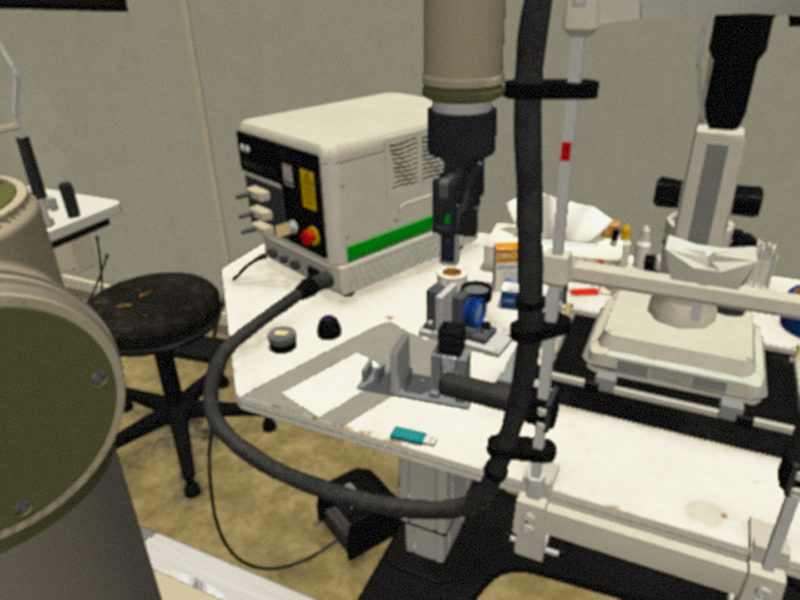

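View pics/side6.png

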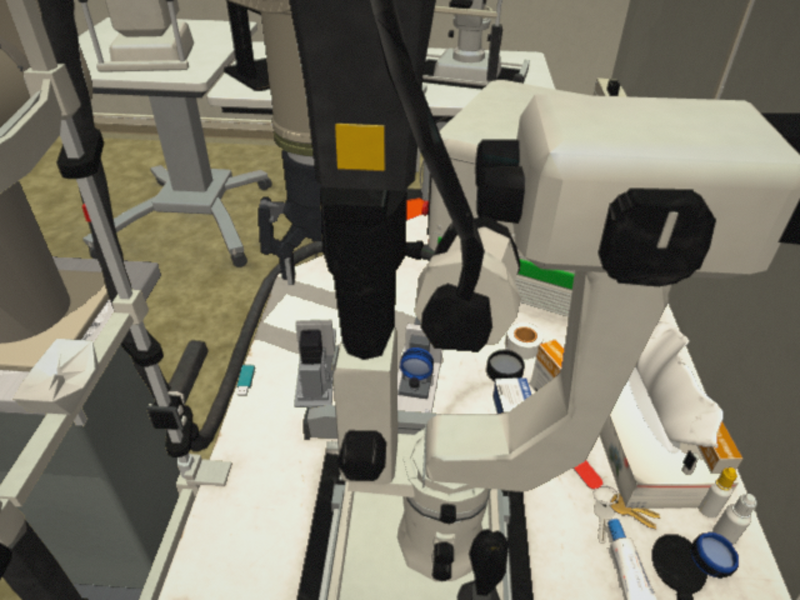

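View pics/wrist6.png

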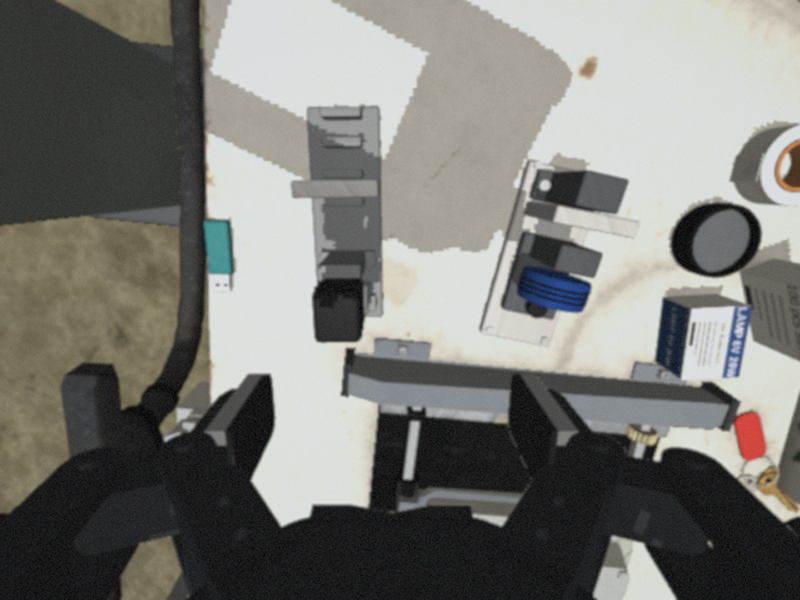

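Run:
```python
from h import *
import pickle
S={n:pickle.load(open(n+"6.pkl","rb")) for n in ["scene","side","wrist"]}
def tri(obs):
    A=np.zeros((3,3));b=np.zeros(3)
    for n,u,v in obs:
        o,d=ray(S[n],u,v);d/=np.linalg.norm(d);Q=np.eye(3)-np.outer(d,d);A+=Q;b+=Q@o
    P=np.linalg.solve(A,b);print(P.round(0),[ (proj(S[n],P)-[u,v]).round(1).tolist() for n,u,v in obs])
print("grip tip");tri([("scene",355,306),("side",158,277)])
tri([("scene",355,306),("side",158,277),("wrist",72,297)])
print("post low clamp");tri([("scene",430,326),("side",135,333)])
print("post up");tri([("scene",452,120),("side",73,155)])
print("hose vert");tri([("scene",425,150),("side",65,115)])
s=S["wrist"];crop(s,240,205,80,80,7,"w6c.png")
```

```text
grip tip
[ 344. -152.  114.] [[[0.4, 0.5]], [[0.2, -0.5]]]
[ 344. -151.  113.] [[[-0.5, 0.9]], [[0.6, -0.6]], [[-0.1, 2.0]]]
post low clamp
[ 345. -251.  109.] [[[2.3, 2.5]], [[1.2, -2.8]]]
post up
[ 339. -248.  368.] [[[-3.0, -5.6]], [[-0.7, 6.0]]]
hose vert
[ 313. -218.  368.] [[[-14.2, -31.4]], [[-3.7, 30.6]]]
```

View pics/w6c.png

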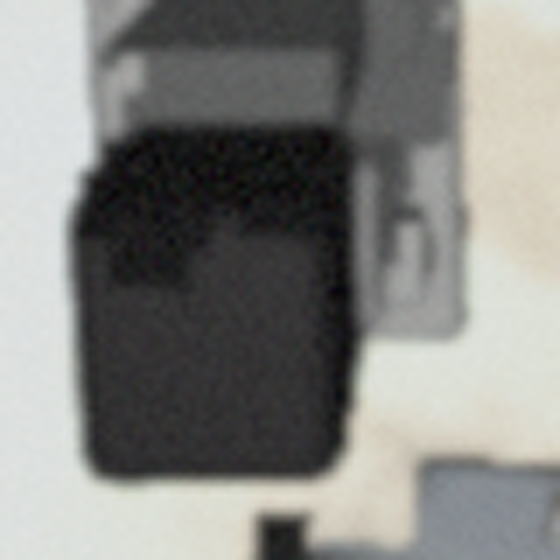

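Run:
```python
from h import *
import pickle
s=pickle.load(open("wrist6.pkl","rb"))
P=np.array([onz(s,240+x/7-.43,205+y/7-.43,101) for x,y in [(80,222),(330,222),(338,475),(92,475)]])
print(P.round(1),P.mean(0),np.linalg.norm(P[1]-P[0]),np.linalg.norm(P[2]-P[1]))
```

```text
[[ 458.2  -99.5  101. ]
 [ 481.7  -97.1  101. ]
 [ 484.5 -122.6  101. ]
 [ 460.6 -124.9  101. ]] [ 471.26101273 -111.03612025  101.        ] 23.68977951561567 25.561185512133935
```

Request:
{"op": "drive_tool", "data": {"moves": [[[-15, -1, 0], 0], [[-29, -2, -20], 0], [[-29, -2, -50], 0], [[-29, -2, -80], 0], [[-29, -2, -105], 0], [[-29, -2, -113], 0], [[-29, -2, -113], 0], [[-29, -2, -113], 0]]}}

```text
time: 9.98
tool_pos: [471.9, -110.1, 88.8]
tcp_rot: [-180.0, -0.0, 95.7]
ft_force: [0.6, 0.6, 1.2]
finger_gap: 80.1
```

Request:
{"op": "drive_tool", "data": {"moves": [[[0, 0, 0], 0], [[0, 0, 0], 0], [[0, 0, 0], 0], [[0, 0, 0], 0], [[0, 0, 0], 0], [[0, 0, 0], 0], [[0, 0, 0], 0], [[0, 0, 0], 0]], "fingers": 15, "squeeze": 60}}

```text
time: 10.65
tool_pos: [472.2, -110.2, 89.4]
tcp_rot: [179.9, 0.0, 95.7]
ft_force: [-0.7, 0.1, 6.4]
finger_gap: 25.2
```

Request:
{"op": "drive_tool", "data": {"moves": [[[0, 0, 0], 0], [[0, 0, 0], 0], [[0, 0, 0], 0], [[0, 0, 0], 0], [[0, 0, 0], 0], [[0, 0, 0], 0], [[0, 0, 0], 0], [[0, 0, 0], 0]]}}

```text
time: 11.32
tool_pos: [472.1, -110.3, 89.4]
tcp_rot: [179.9, 0.0, 95.7]
ft_force: [-2.0, 1.4, 6.1]
finger_gap: 25.4
```

Request:
{"op": "drive_tool", "data": {"moves": [[[0, 0, 8], 0], [[0, 0, 25], 0], [[0, 0, 50], 0], [[0, 0, 80], 0], [[0, 0, 90], 0], [[0, 0, 90], 0], [[0, 0, 90], 0], [[0, 0, 90], 0]]}}

```text
time: 11.98
tool_pos: [470.5, -109.7, 176.5]
tcp_rot: [-179.9, -0.1, 95.7]
ft_force: [0.1, 0.1, -2.2]
finger_gap: 25.3
```

Request:
{"op": "drive_tool", "data": {"moves": [[[28, 10, 0], -2], [[60, 23, 0], -5], [[90, 34, 0], -8], [[120, 45, 0], -10.5], [[139, 52, 0], -11.2], [[139, 52, 0], -11.2], [[139, 52, 0], -11.2], [[139, 52, 0], -11.2]]}}

```text
time: 12.65
tool_pos: [608.9, -58.0, 176.1]
tcp_rot: [-179.8, -0.0, 84.5]
ft_force: [0.3, -0.3, -1.4]
finger_gap: 25.3
```

Run:
```python
from h import *
import pickle
print(r.sense()["ft_force"],r.sense()["tool_pos"],r.sense()["finger_gap"])
for n in ["scene","side","wrist"]:
    s=r.snapshot(n);pickle.dump(s,open(n+"7.pkl","wb"))
    if n=="wrist": crop(s,0,0,640,480,1.25,n+"7.png");crop(s,230,200,160,120,5,"w7a.png")
    if n=="scene": crop(s,320,180,100,80,7,"sc7.png")
```

```text
[ 0.25889028 -0.26697575 -1.41445699] [608.90825671 -57.98826238 176.08111557] 25.3402837658063
```

View pics/wrist7.png

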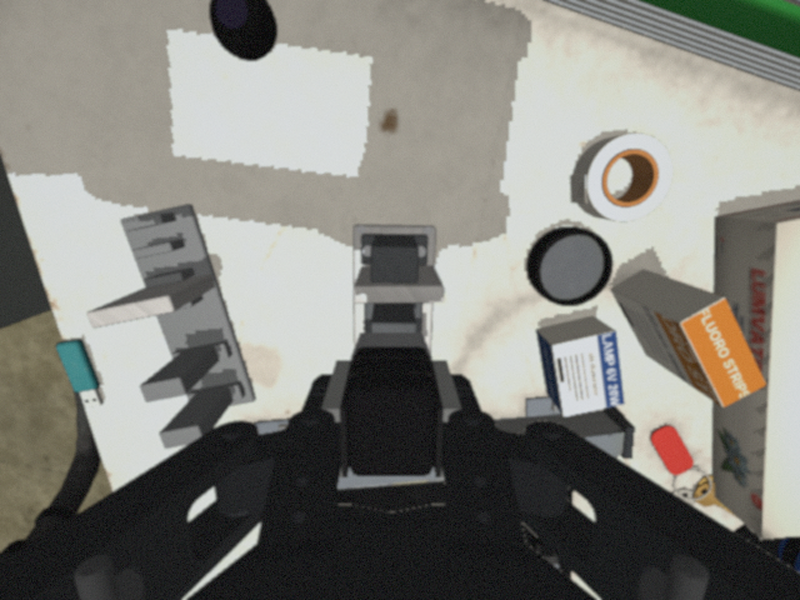

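View pics/w7a.png

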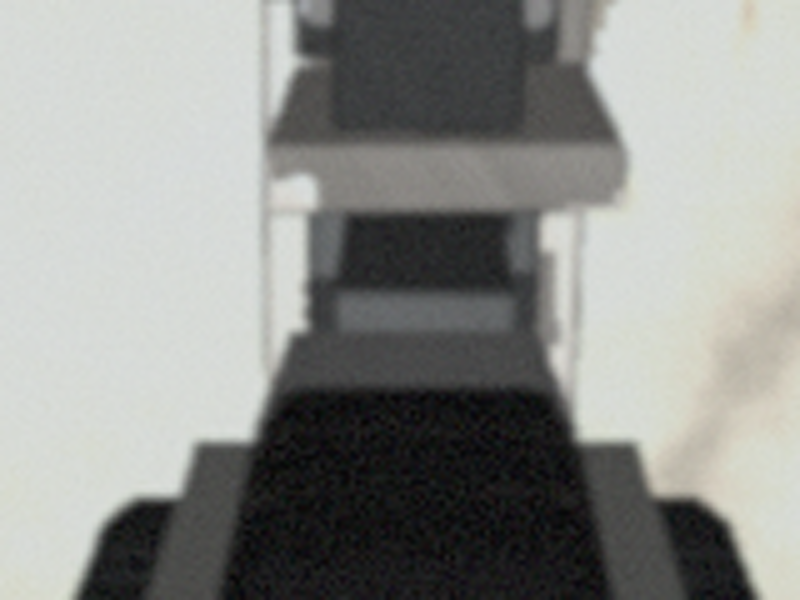

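View pics/sc7.png

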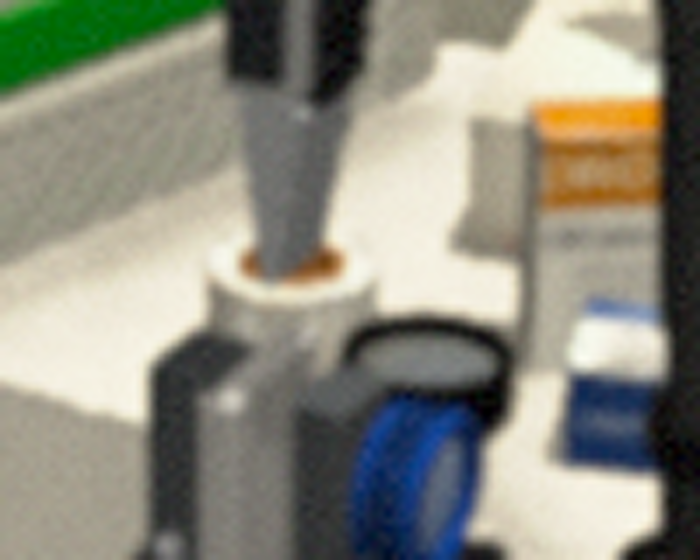

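Run:
```python
from h import *
import pickle
s=pickle.load(open("wrist7.pkl","rb"))
f=lambda x,y,z:onz(s,230+x/5-.4,200+y/5-.4,z)
for n,x,y,z in [("carL",335,290,70),("carR",518,290,70),("spL-",270,208,70),("spR-",625,205,70),("spL+",272,143,70),("spR+",620,140,70),("tipL",293,333,104),("tipR",547,333,104),("stopL",333,128,70),("stopR",525,128,70)]: print(n,f(x,y,z).round(1))
P=[f(x,333,z) for x in(293,547) for z in (100,108)];print(np.round(P,1))
S=pickle.load(open("scene7.pkl","rb"))
# scene tip bottom corners: crop (258,272),(320,275)
for x,y in [(258,272),(318,278)]:
    for z in (98,102,106): print(x,z,onz(S,320+x/7-.43,180+y/7-.43,z).round(1))
```

```text
carL [596.6 -62.4  70. ]
carR [622.1 -64.9  70. ]
spL- [589.  -49.7  70. ]
spR- [637.7 -54.   70. ]
spL+ [590.4 -40.6  70. ]
spR+ [637.6 -44.8  70. ]
tipL [593.8 -56.3 104. ]
tipR [624.1 -59.2 104. ]
stopL [598.9 -39.4  70. ]
stopR [624.9 -41.9  70. ]
[[593.4 -57.7 100. ]
 [594.3 -54.9 108. ]
 [624.3 -60.7 100. ]
 [623.9 -57.7 108. ]]
258 98 [613.5 -46.9  98. ]
258 102 [605.8 -49.9 102. ]
258 106 [598.1 -52.9 106. ]
318 98 [616.  -62.2  98. ]
318 102 [608.3 -65.1 102. ]
318 106 [600.5 -68.  106. ]
```

Request:
{"op": "drive_tool", "data": {"moves": [[[1, 2, -5], 0], [[1, 2, -15], 0], [[1, 2, -25], 0], [[1, 2, -33], 0], [[1, 2, -40], 0], [[1, 2, -46], 0], [[1, 2, -50], 0], [[1, 2, -50], 0]]}}

```text
time: 13.47
tool_pos: [610.7, -55.9, 126.8]
tcp_rot: [-179.9, -0.0, 84.5]
ft_force: [-0.4, -0.0, -1.1]
finger_gap: 25.4
```

Run:
```python
from h import *
import pickle
print(r.sense()["ft_force"],r.sense()["tool_pos"],r.sense()["finger_gap"])
for n in ["scene","wrist"]:
    s=r.snapshot(n)
    if n=="wrist": crop(s,230,220,160,120,5,"w8a.png")
    if n=="scene": crop(s,320,180,100,80,7,"sc8.png")
```

```text
[-0.41426718 -0.04982521 -1.13617835] [610.71094094 -55.94244103 126.80048999] 25.402721581870704
```

View pics/w8a.png

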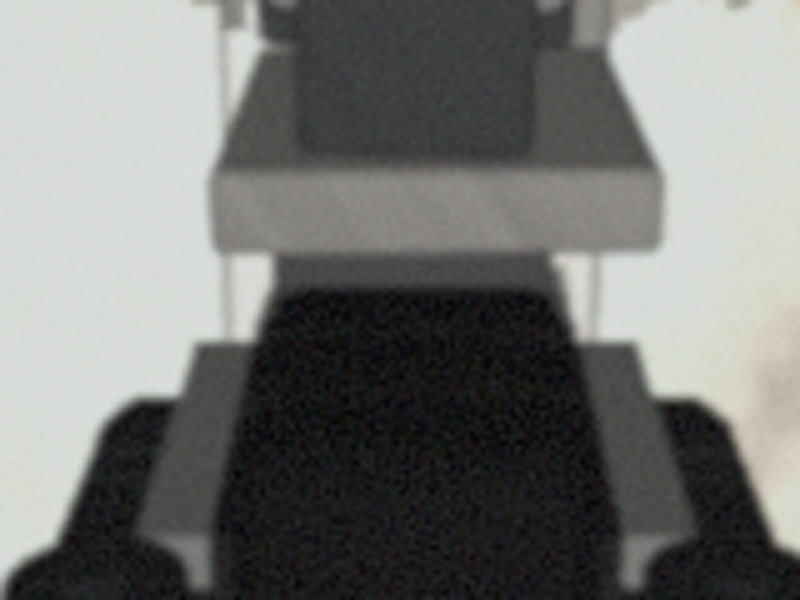

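View pics/sc8.png

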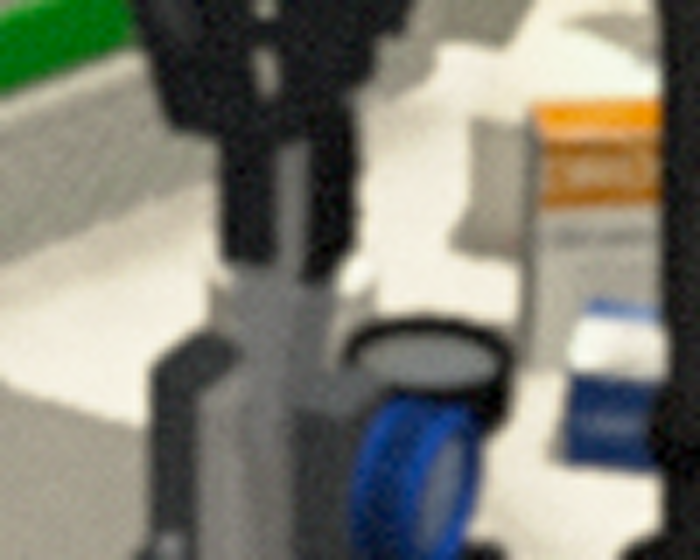

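The wedge tip is in the space behind the spacer's edge (wrist view row 250) and there is no contact force yet. I'll press down gradually.

Request:
{"op": "drive_tool", "data": {"moves": [[[0, 0, -2], 0], [[0, 0, -4], 0], [[0, 0, -6], 0], [[0, 0, -8], 0], [[0, 0, -9], 0], [[0, 0, -10], 0], [[0, 0, -10], 0], [[0, 0, -10], 0]]}}

```text
time: 14.23
tool_pos: [611.4, -56.2, 118.2]
tcp_rot: [-180.0, 0.0, 84.5]
ft_force: [-0.5, -1.6, -0.7]
finger_gap: 25.4
```

Request:
{"op": "drive_tool", "data": {"moves": [[[0, 0, -1], 0], [[0, 0, -2], 0], [[0, 0, -3], 0], [[0, 0, -4], 0], [[0, 0, -4], 0], [[0, 0, -4], 0], [[0, 0, -4], 0], [[0, 0, -4], 0]]}}

```text
time: 14.9
tool_pos: [611.7, -56.5, 114.5]
tcp_rot: [180.0, 0.0, 84.5]
ft_force: [0.1, -5.6, -0.0]
finger_gap: 25.1
```

Request:
{"op": "drive_tool", "data": {"moves": [[[0, -0.5, 0], 0], [[0, -1, -1], 0], [[0, -1, -2], 0], [[0, -1, -2], 0], [[0, -1, -2], 0], [[0, -1, -2], 0], [[0, -1, -2], 0], [[0, -1, -2], 0]]}}

```text
time: 15.57
tool_pos: [611.8, -56.8, 113.0]
tcp_rot: [179.9, -0.0, 84.5]
ft_force: [-1.9, -2.2, 5.3]
finger_gap: 25.4
```

Request:
{"op": "drive_tool", "data": {"moves": [[[0, -0.5, -0.5], 0], [[0, -0.5, -1], 0], [[0, -0.5, -1.5], 0], [[0, -0.5, -2], 0], [[0, -0.5, -2], 0], [[0, -0.5, -2], 0], [[0, -0.5, -2], 0], [[0, -0.5, -2], 0]]}}

```text
time: 16.23
tool_pos: [612.2, -56.9, 112.4]
tcp_rot: [179.9, -0.0, 84.5]
ft_force: [-6.3, 0.2, 15.0]
finger_gap: 25.1
```

Request:
{"op": "drive_tool", "data": {"moves": [[[0, 0, -0.3], 0], [[0, 0, -0.3], 0], [[0, 0, -0.3], 0], [[0, 0, -0.3], 0], [[0, 0, -0.3], 0], [[0, 0, -0.3], 0], [[0, 0, -0.3], 0], [[0, 0, -0.3], 0]]}}

```text
time: 16.9
tool_pos: [612.2, -56.9, 112.4]
tcp_rot: [179.9, -0.0, 84.5]
ft_force: [-5.9, 0.3, 16.4]
finger_gap: 25.4
```

Run:
```python
from h import *
import pickle
q=r.sense();print(q["ft_force"],q["tool_pos"],q["finger_gap"],q["wrist_torque"])
for n in ["scene","side","wrist"]:
    s=r.snapshot(n);pickle.dump(s,open(n+"9.pkl","wb"))
    if n=="wrist": crop(s,230,220,160,120,5,"w9a.png")
    if n=="scene": crop(s,300,200,120,90,6,"sc9.png")
print(r.sense()["ft_force"])
```

```text
[-5.93848919  0.3191011  16.43195544] [612.1950266  -56.93665494 112.38185028] 25.431813110270642 [ 0.04931958  1.15693017 -0.10872792]
[-5.60804977 -0.40731781 16.00941445]
```

View pics/w9a.png

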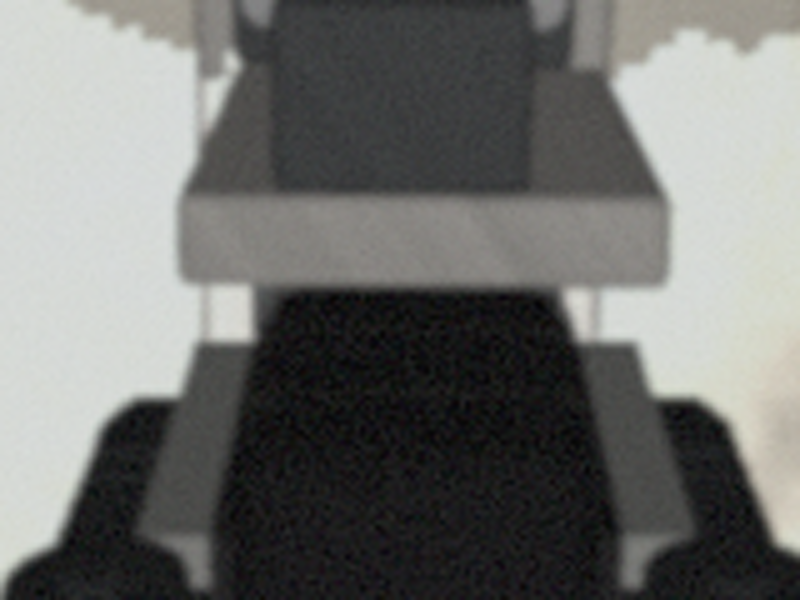

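View pics/sc9.png

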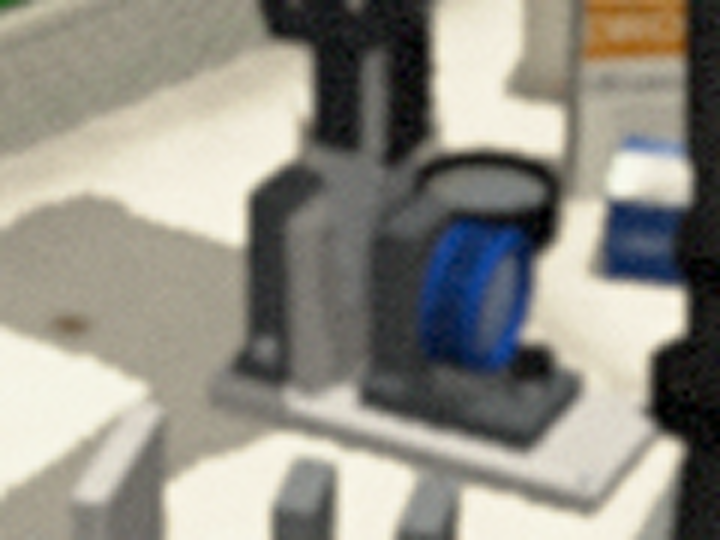

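The spacer stands upright on the base against the stop. The wedge is jammed behind it and the push holds steady at about 16 N. Handing in.

Run:
```python
from h import *
print(r.hand_in()); q=r.sense(); print(q["time"],q["ft_force"],q["tool_pos"],q["finger_gap"])
```

```text
the job is handed in; nothing more can be done
None
the job is handed in; nothing more can be done
```

I packed the gap with one spacer, jammed the wedge beside it, and handed the job in while still gripping and pressing it. No verdict was reported.

**Spacers:** the gap measured about 23 mm in the wrist pictures, so I moved only spacer_1 and left spacer_2 in the rack. It stands between stop and carriage, about 2 mm off the middle line, leaving roughly 13 mm.

**Wedge:** I gripped it by its handle at 60 N and pushed it point down until the force rose. By the arm's position, the tip is about 32 mm below the stop's top, which is where a 13 mm space should stop it.

**Last checks at 16.9 s:**
- **Push:** it held steady at about 16 N, just over the 10 to 15 N in the task. The sideways force across the gap was near zero.
- **Side force:** about 6 N remained along the bench's width. I left it because nothing was moving.
- **Pictures:** the scene and wrist views show the spacer upright on the base against the stop. I did not touch the bystanders, but I did not measure them again at the end.
- **Not measured:** the contact force on each side of the wedge. I inferred it from the push and the jam.

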